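Clear the key bowl and draw out the shutter pole

ROBOT

A 6-joint arm with a two-finger parallel gripper is mounted at the origin on the work surface. World frame = base frame: x ahead of the robot, y to its left, z up, the work surface at z = 0. Lengths are in mm, angles in rad, forces in N, time in s.
With the tool pointing down it reaches from about 275 to 750 mm from the base axis. Payload 10.2 kg.
Tool frame: the origin (TCP) lies between the finger pads; the fingertips stand 22 mm ahead of it and the grasp point (between the pads) lies 3 mm ahead of it (ctrl.nose_length is the distance from the TCP to the fingertips, in mm); z points along the fingers, y is the line along which they close (so a half turn about z gives the same grasp; the last joint's range is limited). The gripper opens to 85 mm and grips with 20 to 120 N. Pads are 22 mm wide; open, the fingers measure 114 mm over their backs; the gripper's body (76 mm by 85 mm) begins 54 mm behind the grasp point. The pads swing forward as they close: fully open they stand 13 mm farther back than shut.
Start: joints at [-1.362, 0.313, 1.498, -0, 1.331, -0.223], TCP at [219.704, -476.824, 227.094] pointing down, gripper open.
Joint ranges: [-2.94, 2.94], [-0.97, 2.17], [0.19, 2.56], [-1.23, 4.37], [0.02, 3.11], [-2.88, 2.88]. Speed limits (rad/s): [2.39, 2.39, 3.01, 3.14, 3.14, 3.14].

INTERFACE

Orientations are given as a unit quaternion [w, x, y, z].
In Python, from rig import sense, imaging, ctrl gives the robot as it stands. The module is installed in compiled form; this text tells all that it offers.
- The arm moves only by the tool apply_moves, never from a script. Its argument "commands" is a list of rows, each a list of 5 numbers: the gripper command: -1 is fully open, 1 is shut, values between are in proportion, then the shift along the tool's x, y, z in mm, then the turn about the tool's z in degrees. A call has 1 to 20 rows; each row shifts and turns the commanded pose from where the row before left it, along the tool's axes as they then stand; what a row does not reach is not made up. A row lasts 1/8 s, in which the tool goes at most 62.5 mm and 10.7 degrees, less where a joint would pass 70% of its speed; a pose out of reach is approached as far as the arm can. A call is refused whole if a number of a shift passes 62.5 or a number of a turn 10.7, either way. A call with a gripper value outside its range is refused whole. The fingers move at their own pace and stop on an object; "newtons" is the grip in N (left out, the last holds). Time passes only in rows, so rows that do not move let the fingers close. It gives the time, the measured TCP pose, the force, the opening and the grip force at its end, in the units of the state.
- sense(): the state, without advancing time (a new reading comes with each control period).
- imaging.capture(name): name is "side" or "top" or "wrist"; returns the picture (384x512x3 uint8, blue, green, red); there is no depth.
- imaging.calibration(name): a dict with "camera_matrix" (3x3 intrinsics, pixels), "world_to_cam" (4x4, takes a point from world to camera coordinates). Camera axes: x right, y up, looking along -z (the intrinsics and any distortion apply to the point x, -y, -z); pixel columns grow to the right and rows downward; lengths in mm; the calibration is good to about 2 mm. A picture is of the moment at which its call begins: read the wrist's pose just before it. calibration takes no time and is no camera call; for the wrist camera it gives the pose at the moment of the call.
- ctrl.finish_job(): hands the job in; it is judged then, once.
The state is a dict: "time_s": time; "joints": joint angles; "dq": joint speeds; "tau": joint torques, N m; "eef_pos": TCP position; "ee_rot": TCP orientation; "force": force on the tool from outside, world axes, zero at the start; "wrist_torque": the same for the moment, N m; "grip_width": opening from 0.0 (shut) to 1.0 (fully open); "grip_force": force on a finger pad.
Only numpy, scipy, OpenCV 4.12 (cv2) and the standard library are available. Lean on these libraries where they do the work, as an engineer would, in place of code of your own. Each camera call takes 0.05 s, during which the arm holds its last target. There are 200 camera calls.

TASK

First push the blue key bowl, without lifting it, out of the way and onto the round cork mat so that its foot stands wholly on the mat. Then squeeze the red button in the side of the shutter pole's grip and, keeping it squeezed, pull the grip straight out, past the first stop and all the way to the second stop. Finish while still holding it pulled right out, because it springs back until I have tightened the collar; leave the other things on the cabinet where they are.

Things in the scene. Friction and masses are not known exactly. Their poses are not given: they have to be found in the camera images.
- pole: Telescoping shutter pole clamped to the cabinet. Origin: centre of its base plate's underside (80 x 220 x 12 mm); z up. Pole lies level along this y axis, centre line 55 mm high: tube 32 mm thick, y -115 to +135 mm, brass hook to +187; grey collar 38 mm across, y -117 to -97; black saddles 50 mm wide, 75 mm high at y -70, +70. The grip comes out towards -y, 130 mm in all. Place and yaw vary.
- handle (a point): Centre of the pole's grey grip (moves with it); axes as pole. Block 36 mm across (pole's x), 60 mm long (pole's y), 34 mm high, centre 55 mm above the cabinet top, free below and on both sides. Pole shut, it lies at pole y = -160 mm. A 22 mm rod joins it to the tube.
- button_face (a point): Centre of the outer face of the red button in the grip's side at the pole's -x. Button 30 mm long (pole's y), 20 mm high, at mid grip, 8 mm proud at rest (grip and button 44 mm across), 2 mm proud fully in (38 mm across). Squeezing grip and button between two fingers that close along the pole's x presses it.
- latch (a joint): Travel of the red button, m: 0 at rest, 0.006 fully in. Sprung: about 4 N to start, 9 N fully in; it comes out again when let go. The catch is free beyond 0.004.
- pull (a joint): How far the grip is out, m, along the pole's -y: 0 shut (start), 0.13 at the second stop, a hard end. With the button out a catch locks it at 0 to 0.002 and at the first stop, 0.065; with the button held in it passes freely. A spring draws it back with 2 N (shut) to 6 N (out); nothing catches it at the second stop.
- bowl: Loose blue ceramic key bowl, round, empty, 48 mm high, 0.25 to 0.5 kg; outer radius 42 mm at the foot, 53 mm at 18 mm height, 60 mm at the rim; walls 5 mm, inner floor 6 mm up. Origin: centre of its underside; z up. Starts in the way, just beyond the grip's end. It slides; push it from outside or with fingers lowered into it.
- mat: Round cork mat, 150 mm in diameter, 1 mm thin, let in so that a thing slides onto it without a step. Origin: its centre on the cabinet top. Fixed; its place varies.
- padlock: Loose steel padlock lying flat, about 44 x 50 x 22 mm and a shackle 34 mm long. Origin: centre of the body's underside. Leave alone.
- carabiner: Loose aluminium carabiner lying flat, 93 x 50 x 9 mm. Origin: its middle, underside. Leave alone.
- torch: Loose dark pocket torch lying down, 133 mm long (its x), 36 mm high. Origin: underside, near its middle. Leave alone.
- jar: Loose green glass jar with brass lid, 64 mm diameter, 90 mm high. Origin: centre of its underside. Leave alone.
Not all that is in view belongs to the job. Several things have the shape of the bowl; the one meant has the colours described above.

How it is judged (in metres and radians):
On the way, in this order (a step that is already met when the one before it is completed fails the run):
1. the bowl stands on the mat at rest, its foot wholly on it (horizontal distance between bowl and mat below 0.033 m and linear speed of bowl below 0.02 m/s and height (world z) of bowl below 0.006 m and angle between bowl's own z axis and vertical below 0.1 rad), for 0.2 s.
2. button squeezed in and the grip pulled past the first stop (value of joint latch above 0.004 m and value of joint pull above 0.075 m), for 0.05 s.
At the end, for the whole second after the job is handed in: The grip is held by the fingers (more than 3 N) at the second stop (pulled out more than 122 mm of 130) and still, and the bowl stands upright and at rest with its foot wholly on the mat (centre within 33 mm of the mat's centre) (all of step 1 and value of joint pull above 0.122 m and velocity of joint pull between -0.01 and 0.01 m/s and contact force between the fingers and pole above 3 N); the arm keeps its last pose, push and grip.
It fails at once if the bowl is lifted off the cabinet top (more than 15 mm) or tipped (more than 0.35 rad) (height (world z) of bowl above 0.015 m or angle between bowl's own z axis and vertical above 0.35 rad).
It fails at once if padlock, carabiner, torch or jar is moved more than 20 mm (distance of any of padlock, carabiner, torch, jar from where it was at the start of the episode above 0.02 m).
It also fails if it takes over 51 s, if anything falls off the work surface, if the arm or the gripper's body presses on something with over 40 N, if the wrist force passes 120 N, or if a joint passes its speed limit or range.

## Working session

There is one attempt and no reset: what is moved stays moved. The work goes in short steps, Python scripts to look and compute and a tool call to move; the robot and the scene stay as the last step left them, time stands still between calls to the robot, and variables do not carry over. Pictures are saved under pics/ and viewed, at most 10 in all, crops included, and the job is handed in when it is done.

Besides the shell and the picture viewer there is one more tool, called as a command line: name --pt "numbers of a row" for each row, then --argument value for the rest. apply_moves: Moves the arm, as the interface text tells. Its arguments: {"type":"object","properties":{"commands":{"type":"array","items":{"type":"array","items":{"type":"number"}}},"newtons":{"type":"number"}},"required":["commands"]}

```bash
mkdir -p pics; cat > h.py <<'E'
import numpy as np, cv2
from rig import sense, imaging, ctrl
def ray(cal,px,z):
    K=np.array(cal["camera_matrix"]);T=np.array(cal["world_to_cam"])
    d=np.linalg.inv(K)@[px[0],px[1],1]; d=np.array([d[0],-d[1],-d[2]])
    R=T[:3,:3];o=-R.T@T[:3,3];w=R.T@d
    return o+w*(z-o[2])/w[2]
def proj(cal,p):
    K=np.array(cal["camera_matrix"]);T=np.array(cal["world_to_cam"])
    c=T[:3,:3]@p+T[:3,3];q=K@[c[0],-c[1],-c[2]];return q[:2]/q[2]
E
python3 - <<'E'
from h import *
for n in("top","side"):
    i=imaging.capture(n);cv2.imwrite(f"pics/{n}0.png",i)
    c=imaging.calibration(n);T=np.array(c["world_to_cam"]);print(n,-T[:3,:3].T@T[:3,3])
s=sense();print(s["eef_pos"],s["ee_rot"],s["time_s"],s["grip_width"])
E
```

```text
top [470.50116108 -60.26748861 971.47874876]
side [ 85.10826284 824.28052563 688.27549897]
[ 219.6446747  -476.60524211  226.62128798] [-5.40880571e-04  9.76784771e-01  2.14222356e-01 -9.16927093e-06] 0.1 0.9999610833055289
```

View pics/top0.png

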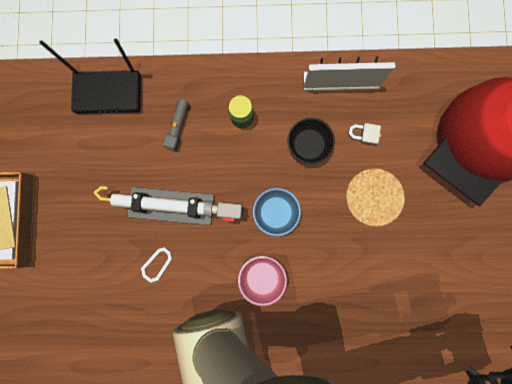

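View pics/side0.png

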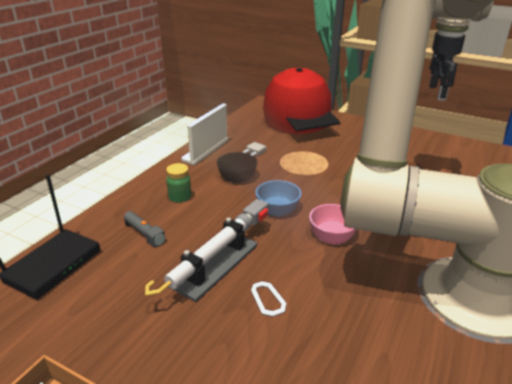

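The top view shows three bowl shapes: blue at (277,212), pink at (263,280) and black at (311,141). The blue one, just beyond the grip's end at (230,211), is the target. The mat is at (376,197) and the red button at about (229,219). I'll measure these and check the choice in a crop.

```bash
python3 - <<'E'
from h import *
c=imaging.calibration("top");i=cv2.imread("pics/top0.png");hsv=cv2.cvtColor(i,cv2.COLOR_BGR2HSV)
def blob(m,box):
    k=np.zeros_like(m);x0,y0,x1,y1=box;k[y0:y1,x0:x1]=m[y0:y1,x0:x1]
    cs,_=cv2.findContours(k,0,1);return max(cs,key=cv2.contourArea)
# bowl rim
m=cv2.inRange(hsv,(95,80,60),(120,255,255));b=blob(m,(245,180,310,245));(cx,cy),r=cv2.minEnclosingCircle(b)
p=ray(c,(cx,cy),48);print("bowl",cx,cy,r,p,np.linalg.norm(ray(c,(cx+r,cy),48)-p))
m=cv2.inRange(hsv,(8,60,140),(30,255,255));b=blob(m,(335,160,415,235));(cx,cy),r=cv2.minEnclosingCircle(b)
p=ray(c,(cx,cy),0);print("mat",cx,cy,r,p,np.linalg.norm(ray(c,(cx+r,cy),0)-p))
m=cv2.inRange(hsv,(0,150,80),(8,255,255))|cv2.inRange(hsv,(172,150,80),(180,255,255));b=blob(m,(210,200,245,230))
q=b[:,0].mean(0);print("button",q,ray(c,q,60))
# tube: bright, low sat
m=cv2.inRange(hsv,(0,0,150),(180,50,255));m[:, :110]=0
b=blob(m,(105,180,215,230))
k=np.zeros_like(m);cv2.drawContours(k,[b],-1,255,-1)
# grip
g=cv2.inRange(hsv,(0,0,110),(180,60,255));gb=blob(g,(216,195,248,230));rr=cv2.minAreaRect(gb);print("grip rect",rr)
for q in cv2.boxPoints(rr):print(q,ray(c,q,72)[:2])
print("grip c",ray(c,rr[0],72))
rr=cv2.minAreaRect(b);print("tube",rr,[ray(c,q,60)[:2] for q in cv2.boxPoints(rr)])
# plate rect
cv2.imwrite("pics/crop.png",cv2.resize(i[175:250,90:310],None,fx=3.6,fy=3.6,interpolation=cv2.INTER_CUBIC))
E
```

```text
bowl 276.28729248046875 211.81597900390625 23.877582550048828 [509.85939255 -89.73653179  48.        ] 59.177400043609374
mat 374.5 195.0 52.77556610107422 [ 551.78147381 -347.73942671    0.        ] 135.7268213806504
button [228.03571429 219.60714286] [492.02271421  29.48943205  60.        ]
grip rect ((228.07379150390625, 210.18853759765625), (24.987863540649414, 14.847861289978027), 5.19442892074585)
[214.95903 216.45084] [499.86390142  60.11310055]
[216.3033  201.66394] [535.83717496  56.66935355]
[241.18855 203.92624] [529.33628509  -4.06430467]
[239.84428 218.71313] [ 4.93478667e+02 -4.08434813e-01]
grip c [514.59211066  28.0417804   72.        ]
tube ((164.04270935058594, 204.05169677734375), (46.64607620239258, 12.040756225585938), 5.440331935882568) [array([524.41735163, 247.79925038]), array([554.26023346, 245.3749234 ]), array([541.31859235, 129.02498   ]), array([511.65884212, 131.78217778])]
```

View pics/crop.png

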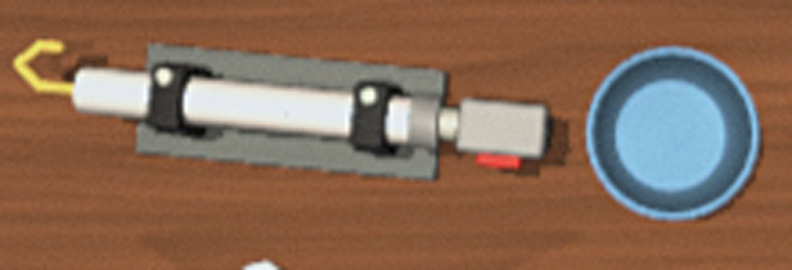

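The crop confirms the choice: the blue bowl (top image 277,212) lies just beyond the grip, with the red button on the grip's -x side. The measured sizes also agree: rim radius 59 mm, grip 61x36 mm. I'll turn the tool to the pole axes, shut the fingers and go over the bowl.

apply_moves --pt "1 0 0 0 -9.85" --pt "1 0 0 0 -9.85" --pt "1 0 0 0 -9.85" --pt "1 0 0 0 -9.85" --pt "1 0 0 0 -9.85" --pt "1 0 0 0 -9.85" --pt "1 41.6 24.7 0 0" --pt "1 41.6 24.7 0 0" --pt "1 41.6 24.7 0 0" --pt "1 41.6 24.7 0 0" --pt "1 41.6 24.7 0 0" --pt "1 41.6 24.7 0 0" --pt "1 41.6 24.7 0 0" --pt "1 41.6 24.7 0 0" --pt "1 41.6 24.7 0 0" --pt "1 41.6 24.7 0 0" --pt "1 0 0 0 0" --pt "1 0 0 0 0" --newtons 40

```text
time_s: 2.35
eef_pos: [509.6, -90.0, 226.8]
ee_rot: [-0.0, 0.744, 0.668, -0.0]
force: [0.3, -0.4, 0.5]
grip_width: -0.002
grip_force: 0.0
```

```bash
python3 - <<'E'
from h import *
from scipy.spatial.transform import Rotation as R
s=sense();w=s["ee_rot"];M=R.from_quat([*w[1:],w[0]]).as_matrix();print(s["time_s"],s["eef_pos"],M.round(3),s["joints"],s["grip_width"],s["force"],ctrl.nose_length)
c=imaging.calibration("top");i=cv2.imread("pics/top0.png");hsv=cv2.cvtColor(i,cv2.COLOR_BGR2HSV)
m=cv2.inRange(hsv,(12,60,185),(30,255,255));m[:, :340]=0;m[:,412:]=0;m[:162]=0;m[232:]=0
m=cv2.morphologyEx(m,cv2.MORPH_CLOSE,np.ones((5,5)));m=cv2.morphologyEx(m,cv2.MORPH_OPEN,np.ones((9,9)))
b=max(cv2.findContours(m,0,1)[0],key=cv2.contourArea);e=cv2.fitEllipse(b);mp=ray(c,e[0],0);print(e,mp)
tgt=mp+[0,0,0]
P=np.array(s["eef_pos"])
print("bowl in tool",M.T@(np.array([509.9,-89.7,36])-P),"mat in tool",M.T@(mp-P))
cv2.imwrite("pics/w1.png",imaging.capture("wrist"))
E
```

```text
2.35 [509.5576922  -90.00028113 226.78724726] [[ 0.107  0.994 -0.001]
 [ 0.994 -0.107  0.   ]
 [-0.    -0.001 -1.   ]] [-4.01371490e-01  2.96923661e-01  1.52008397e+00 -2.89968352e-04
  1.32534710e+00 -2.93899501e-01] -0.0015552186375004631 [ 0.34058419 -0.37843839  0.5321906 ] 22.0
((374.9932861328125, 196.99229431152344), (55.9311637878418, 57.69401168823242), 129.4925994873047) [ 546.5531724  -348.78096712    0.        ]
bowl in tool [  0.34447845   0.4628517  190.78691822] mat in tool [-253.31288612   64.70620423  226.74711327]
```

View pics/w1.png

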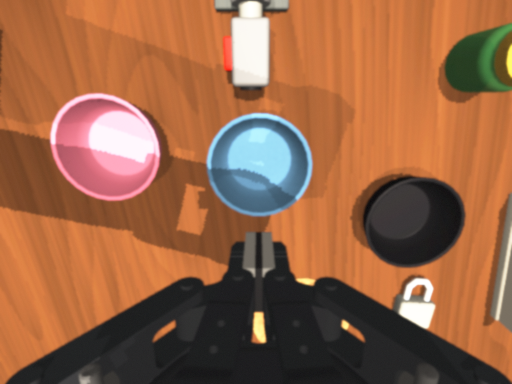

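The wrist view shows the tool above the blue bowl (260,165 in the wrist image), with the grip and red button ahead at (248,50). I'll lower into the bowl and push it toward the mat.

apply_moves --pt "1 0 0 40 0" --pt "1 0 0 40 0" --pt "1 0 0 40 0" --pt "1 0 0 30 0" --pt "1 0 0 20 0" --pt "1 0 0 12 0" --pt "1 0 0 7 0" --pt "1 0 0 0 0" --pt "1 -7.75 2 0 0" --pt "1 -7.75 2 0 0" --pt "1 -7.75 2 0 0" --pt "1 -7.75 2 0 0" --pt "1 -7.75 2 0 0" --pt "1 -7.75 2 0 0"

```text
time_s: 4.15
eef_pos: [516.7, -137.5, 38.0]
ee_rot: [-0.0, 0.744, 0.668, 0.0]
force: [-0.2, 2.1, -0.0]
grip_width: -0.001
grip_force: 0.9
```

apply_moves --pt "1 -14.5 3.7 0 0" --pt "1 -19.4 4.95 0 0" --pt "1 -19.4 4.95 0 0" --pt "1 -19.4 4.95 0 0" --pt "1 -19.4 4.95 0 0" --pt "1 -19.4 4.95 0 0" --pt "1 -19.4 4.95 0 0" --pt "1 -19.4 4.95 0 0" --pt "1 -19.4 4.95 0 0" --pt "1 -19.4 4.95 0 0" --pt "1 -14.5 3.7 0 0" --pt "1 -10 2.5 0 0" --pt "1 -6 1.5 0 0" --pt "1 0 0 0 0" --pt "1 0 0 0 0"

```text
time_s: 6.02
eef_pos: [549.0, -361.4, 38.2]
ee_rot: [0.0, 0.744, 0.668, -0.0]
force: [0.1, -0.4, -0.3]
grip_width: 0.005
grip_force: 0.0
```

```bash
python3 - <<'E'
from h import *
s=sense();print(s["time_s"],s["eef_pos"],s["force"])
for n in("side","top"):
    i=imaging.capture(n);c=imaging.calibration(n);cv2.imwrite(f"pics/{n}2.png",i)
    hsv=cv2.cvtColor(i,cv2.COLOR_BGR2HSV);m=cv2.inRange(hsv,(95,80,60),(120,255,255))
    b=max(cv2.findContours(m,0,1)[0],key=cv2.contourArea);x,y,w,h=cv2.boundingRect(b);print(n,(x,y,w,h),proj(c,np.array([546.6,-348.8,0])),ray(c,(x+w/2,y+h/2),48))
a=cv2.imread("pics/top2.png")[130:290,200:440];d=cv2.imread("pics/side2.png")[120:280,180:420]
cv2.imwrite("pics/c2.png",cv2.resize(np.hstack([a,d]),None,fx=1.6,fy=1.6))
E
```

```text
6.025 [ 549.01398002 -361.43090139   38.22716232] [ 0.06971123 -0.43888011 -0.25435852]
side (298, 146, 22, 18) [304.62576122 162.52225008] [ 521.5229003  -316.23218608   48.        ]
top (346, 173, 39, 46) [374.99984728 196.974261  ] [ 545.64798616 -311.32343765   48.        ]
```

View pics/c2.png

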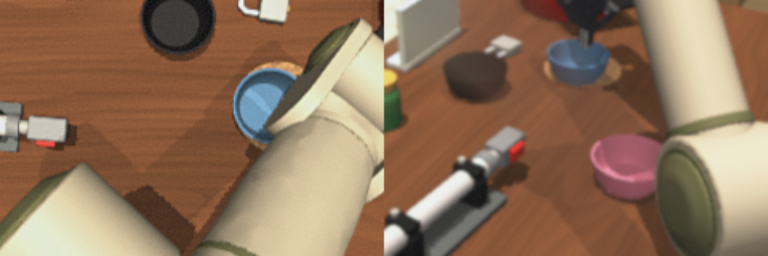

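The top view shows the bowl's left edge at column 346, which puts its centre about 27 mm short of the mat's centre. The side view shows it upright at the mat's near part. I'll push it on slowly, then back off inside the bowl and lift out.

apply_moves --pt "1 -5 0.5 0 0" --pt "1 -8 0.9 0 0" --pt "1 -8 0.9 0 0" --pt "1 -5 0.5 0 0" --pt "1 0 0 0 0" --pt "1 0 0 0 0" --pt "1 10 0 0 0" --pt "1 12 0 0 0" --pt "1 10 0 0 0" --pt "1 0 0 -20 0" --pt "1 0 0 -40 0" --pt "1 0 0 -40 0" --pt "1 10 0 -20 0" --pt "1 60 0 0 0" --pt "1 60 0 0 0" --pt "1 60 0 0 0" --pt "1 0 0 0 0"

```text
time_s: 8.25
eef_pos: [572.9, -162.7, 158.4]
ee_rot: [-0.0, 0.742, 0.67, 0.0]
force: [-0.1, -0.9, 0.1]
grip_width: 0.003
grip_force: 0.0
```

```bash
python3 - <<'E'
from h import *
from scipy.spatial.transform import Rotation as R
s=sense();P=np.array(s["eef_pos"]);w=s["ee_rot"];M=R.from_quat([*w[1:],w[0]]).as_matrix();print(s["time_s"],P)
for n in("top","wrist"):
    i=imaging.capture(n);c=imaging.calibration(n);cv2.imwrite(f"pics/{n}3.png",i)
    hsv=cv2.cvtColor(i,cv2.COLOR_BGR2HSV);m=cv2.inRange(hsv,(95,80,60),(120,255,255))
    cs=cv2.findContours(m,0,1)[0]
    if cs:
        b=max(cs,key=cv2.contourArea);x,y,ww,h=cv2.boundingRect(b);print(n,(x,y,ww,h),ray(c,(x+ww/2,y+h/2),48))
    m=cv2.inRange(hsv,(0,150,80),(8,255,255))|cv2.inRange(hsv,(172,150,80),(180,255,255))
    for b in cv2.findContours(m,0,1)[0]:
        if cv2.contourArea(b)>12:
            x,y,ww,h=cv2.boundingRect(b);print(" red",(x,y,ww,h),ray(c,(x+ww/2,y+h/2),60))
print("grip in tool",M.T@(np.array([514.6,28,55])-P))
cv2.imwrite("pics/c3.png",np.hstack([cv2.imread("pics/top3.png")[130:290,180:440],cv2.resize(cv2.imread("pics/wrist3.png"),(213,160))]))
E
```

```text
8.25 [ 572.8562784  -162.69808034  158.44161504]
top (363, 172, 41, 46) [ 547.39646339 -355.61132158   48.        ]
 red (222, 218, 13, 5) [489.8162444   28.36203822  60.        ]
 red (445, 76, 67, 103) [ 709.58641577 -591.60156534   60.        ]
wrist (250, 312, 17, 33) [ 556.03935671 -327.18127389   48.        ]
grip in tool [183.65648799 -77.41673252 103.61787243]
```

View pics/c3.png

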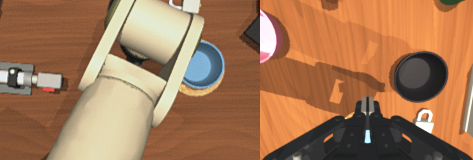

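The top view shows the bowl's right edge at column 404, so its centre is at about (547,-347). That is roughly 2 mm from the mat's centre. Next I'll open the fingers and stop short of the grip for a closer look.

apply_moves --pt "-1 31 -19.4 0 0" --pt "-1 31 -19.4 0 0" --pt "-1 31 -19.4 0 0" --pt "-1 31 -19.4 0 0" --pt "-1 0 0 0 0" --pt "-1 0 0 0 0" --newtons 45

```text
time_s: 9.1
eef_pos: [509.3, -36.6, 158.2]
ee_rot: [0.0, 0.744, 0.668, 0.0]
force: [0.4, -0.2, -0.4]
grip_width: 0.999
grip_force: 0.0
```

```bash
python3 - <<'E'
from h import *
from scipy.spatial.transform import Rotation as R
s=sense();c=imaging.calibration("wrist");P=np.array(s["eef_pos"]);w=s["ee_rot"];M=R.from_quat([*w[1:],w[0]]).as_matrix();print(s["time_s"],P,s["grip_width"],M.round(3))
i=imaging.capture("wrist");cv2.imwrite("pics/w4.png",i);hsv=cv2.cvtColor(i,cv2.COLOR_BGR2HSV)
m=cv2.inRange(hsv,(0,170,80),(6,255,255))|cv2.inRange(hsv,(174,170,80),(180,255,255))
for b in cv2.findContours(m,0,1)[0]:
    if cv2.contourArea(b)>60:
        x,y,ww,h=cv2.boundingRect(b);q=ray(c,(x+ww/2,y+h/2),62);print("red",(x,y,ww,h),q,M.T@(q-P))
g=cv2.inRange(hsv,(0,0,140),(180,60,255));g=cv2.morphologyEx(g,cv2.MORPH_OPEN,np.ones((25,25)))
for b in cv2.findContours(g,0,1)[0]:
    if cv2.contourArea(b)>400:
        rr=cv2.minAreaRect(b);print("grey",rr)
        for q in cv2.boxPoints(rr): print("   ",q,(M.T@(ray(c,q,72)-P)).round(1))
        print("   c",ray(c,rr[0],72),(M.T@(ray(c,rr[0],72)-P)).round(1))
E
```

```text
9.1 [509.30982102 -36.60763518 158.18309751] 0.9994005537100812 [[ 0.109  0.994  0.   ]
 [ 0.994 -0.109 -0.   ]
 [-0.     0.    -1.   ]]
red (223, 95, 10, 40) [492.16102463  28.85916688  62.        ] [ 63.24913012 -24.19781444  96.15188481]
grey ((256.0, 104.5), (95.0, 44.0), 90.0)
    [234.  57.] [104.8 -17.6  86.1]
    [278.  57.] [104.8  14.3  86.2]
    [278. 152.] [35.3 15.8 86.2]
    [234. 152.] [ 35.3 -19.3  86.2]
   c [515.41546969  34.80001259  72.        ] [71.7 -1.7 86.2]
grey ((256.0, 26.5), (53.0, 44.0), 90.0)
    [234.   0.] [140.7 -16.7  86.1]
    [278.   0.] [140.8  13.5  86.1]
    [278.  53.] [107.4  14.2  86.2]
    [234.  53.] [107.4 -17.6  86.1]
   c [521.21709247  87.29685603  72.        ] [124.5  -1.7  86.1]
```

View pics/w4.png

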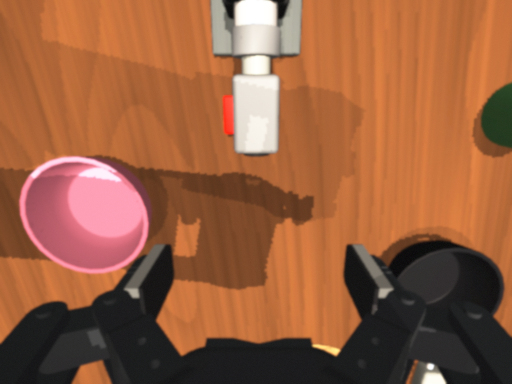

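The wrist view shows the grip at (256,115) with the red button at (228,115) on its left, and the pole aligned with the tool's x. I'll go over it, lower, and squeeze.

apply_moves --pt "-1 32 -1.5 0 0" --pt "-1 32 -1.5 0 0" --pt "-1 0 0 30 0" --pt "-1 0 0 30 0" --pt "-1 0 0 25 0" --pt "-1 0 0 20 0" --pt "-1 0 0 0 0" --pt "1 0 0 0 0" --pt "1 0 0 0 0" --pt "1 0 0 0 0" --pt "1 0 0 0 0" --pt "1 0 0 0 0" --pt "1 0 0 0 0" --pt "1 0 0 0 0" --newtons 45

```text
time_s: 10.9
eef_pos: [513.6, 28.4, 54.2]
ee_rot: [0.001, 0.744, 0.668, 0.001]
force: [1.5, 0.6, 5.8]
grip_width: 0.425
grip_force: 46.8
```

The opening of about 37 mm matches a fully squeezed button (38 mm). I'll pull now.

apply_moves --pt "1 -4 0 0 0" --pt "1 -8 0 0 0" --pt "1 -12 0 0 0" --pt "1 -12 0 0 0" --pt "1 -12 0 0 0" --pt "1 -12 0 0 0" --pt "1 -12 0 0 0" --pt "1 -12 0 0 0" --pt "1 -12 0 0 0" --pt "1 -12 0 0 0" --pt "1 -8 0 0 0" --pt "1 -6 0 0 0" --pt "1 -4 0 0 0" --pt "1 -2 0 0 0" --pt "1 0 0 0 0" --pt "1 0 0 0 0"

```text
time_s: 12.9
eef_pos: [499.9, -98.3, 54.2]
ee_rot: [0.001, 0.744, 0.668, 0.001]
force: [2.2, 5.4, 6.5]
grip_width: 0.424
grip_force: 47.0
```

apply_moves --pt "1 -1.5 0 0 0" --pt "1 -1.5 0 0 0" --pt "1 0 0 0 0" --pt "1 0 0 0 0"

```text
time_s: 13.4
eef_pos: [499.6, -100.9, 54.2]
ee_rot: [0.0, 0.744, 0.668, 0.001]
force: [3.2, 5.5, 6.9]
grip_width: 0.422
grip_force: 47.1
```

```bash
python3 - <<'E'
from h import *
s=sense();print(s["time_s"],s["eef_pos"],s["force"],s["grip_width"],s["grip_force"])
i=imaging.capture("side");t=imaging.capture("top")
cv2.imwrite("pics/c5.png",cv2.resize(np.hstack([i[120:320,140:370],t[130:330,180:430]]),None,fx=1.6,fy=1.6))
E
```

```text
13.4 [ 499.58413266 -100.93609591   54.23914041] [3.24076319 5.53846685 6.90497388] 0.421998291447414 47.06328749656677
```

View pics/c5.png

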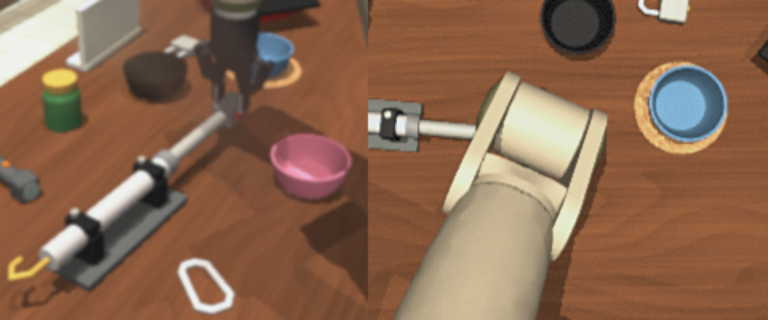

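The side view shows the grip out with the rod exposed. In the top view the bowl's centre is at (380,194), about (553,-347), 7 mm from the mat's centre. I'll press gently onto the second stop to be sure.

apply_moves --pt "1 -1.5 0 0 0" --pt "1 -1.5 0 0 0" --pt "1 0 0 0 0" --pt "1 0 0 0 0" --pt "1 0 0 0 0"

```text
time_s: 14.12
eef_pos: [499.5, -101.2, 54.2]
ee_rot: [-0.001, 0.744, 0.668, 0.003]
force: [6.6, 23.3, 9.4]
grip_width: 0.426
grip_force: 47.7
```

The tool stopped at 130 mm of travel and the force rose to 23 N, so the grip is against the second stop.

```bash
python3 -c "
from rig import ctrl;print(ctrl.finish_job())"
```

```text
the job is handed in; nothing more can be done
None
```

I pushed the blue bowl onto the mat (about 7 mm off centre), then squeezed the button and pulled the grip out about 130 mm to the second stop, where the arm was still holding it when I handed the job in; no verdict came back.

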